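Latch the sample case

ROBOT

A 6-joint arm with a two-finger parallel gripper is mounted at the origin on a cart in front of the work surface, level with it; the furniture and walls round the work are solid. World frame = base frame: x ahead of the robot, y to its left, z up, the work surface at z = 0. Lengths are in m, angles in rad, forces in N, time in s.
With the tool pointing down it reaches from about 0.35 to 0.85 m from the base axis. Payload 8.1 kg.
Tool frame: the origin (TCP) lies at the very end of the fingers, on their centre line; the grasp point (between the pads) lies 19 mm behind it; x points along the fingers, z is the direction in which the jaws open and shut, and the axes are right-handed (so a half turn about x gives the same grasp; the last joint's range is limited). The gripper opens to 85 mm and grips with 20 to 120 N. Pads are 22 mm wide; open, the fingers measure 114 mm over their backs; the gripper's body (76 mm by 85 mm) begins 54 mm behind the grasp point. The pads swing forward as they close: fully open they stand 13 mm farther back than shut.
Start: joints at [1.113, 0.13, 1.488, -0, 1.523, -0.085], TCP at [0.219, 0.559, 0.231] pointing down, gripper open.
Joint ranges: [-2.96, 2.96], [-0.89, 2.26], [0.02, 2.5], [-1.34, 4.48], [0, 2.73], [-2.66, 2.66]. Speed limits (rad/s): [2.39, 2.39, 2.79, 3.14, 3.14, 3.14].

INTERFACE

Orientations are given as a 3x3 rotation matrix whose columns are the frame's x, y, z axes.
In Python, from station import r gives the robot as it stands. Calls block until the motion is done:
- r.move_to(position, orientation): joint-space move of the TCP to a pose.
- r.movel(position, max_speed=0.15, orientation=None): straight line of the TCP; orientation=None keeps the orientation; max_speed is the mean speed in m/s.
- r.movej(angles): joint-space move.
- r.gripper_to(opening): opening from 0.0 (shut) to 1.0 (fully open); the grip force is fixed at half the most; returns when the fingers have stopped.
- r.dwell(seconds).
- r.inverse_kinematics(position, orientation): joint angles nearest the present ones, or None.
- r.read_camera(name): name is "scene" or "top" or "wrist"; returns (picture, depth): 420x560x3 uint8, red, green, blue; 420x560 float32, m along the optical axis (not along the pixel's ray), 0 where there is no reading.
- r.camera_params(name): a dict with "fov_y" (degrees; the focal length in pixels is half the picture's height over the tangent of half this angle, whatever the lens; pixels are square), "cx", "cy" (the principal point, pixels), "k1" (the pictures are not rectified: a ray, as slopes to the right and down, at radius r is drawn at 1 + k1 r^2 times it, then the intrinsics apply), "world_to_cam" (4x4, takes a point from world to camera coordinates); the wrist camera has in their place "T_tool_cam" (4x4, takes a point from camera to tool coordinates, whose origin is the TCP and whose axes are the tool frame's). Camera axes: x right, y down, z forward; pixel columns grow to the right and rows downward; lengths in m; the calibration is good to about 2 mm. A picture is of the moment at which its call begins: read the wrist's pose just before it. camera_params takes no time and is no camera call.
A pose or a line that the arm cannot do raises r.PlanningError and nothing moves.
- r.sign_off(): hands the job in, once; it reports no verdict.
Readings, each from a call of its own:
- r.get_clock(): time.
- r.get_joint_pos(): joint angles.
- r.get_joint_velocities(): joint speeds.
- r.get_tau(): joint torques, N m.
- r.get_tool_pos(): TCP position.
- r.get_ee_rot(): TCP orientation.
- r.get_force(): force on the tool from outside, world axes, zero at the start.
- r.get_ft_torque(): the same for the moment, N m.
- r.get_gripper_width(): opening from 0.0 (shut) to 1.0 (fully open).
Only numpy, scipy, OpenCV 4.12 (cv2) and the standard library are available. Lean on these libraries where they do the work, as an engineer would, in place of code of your own. Each camera call takes 0.05 s, during which the arm holds its last target.

TASK

Two small grey sample cases stand on the bench; one is latched, the other is still ajar with its latch lever and wire loop standing up. On the open one, swing the loop over so that it drops behind the hook on the lid while the lever is still up, then push the lever over and down flat until it snaps past centre and stays flat, holding the lid shut, and let go.

Things in the scene. Friction and masses are not known exactly. Their poses are not given: they have to be found in the camera images.
- case: The case to latch: grey, 118 mm deep (x) x 160 wide (y), top at z = 72 mm, fixed, sprung lid on its +x side 4.5 mm ajar (20 N at the top shuts it), steel latch on top at y = 0. Origin: centre of underside; x points from lever to lid, within 0.35 rad of away from the robot; z up. A like case, already latched, fixed, not listed, stands over 330 mm away (centres), on the other side.
- lever_tip (a point): End of the latch handle (24 mm wide, 4-8 thick), 52 mm from its pivot (axis y) at x = -10, z = 83 mm in the case's frame. Starts leaning 10-20 deg past upright to +x (z about 134 mm), stays by slight friction. Closes through upright to -x, to lie flat with the tip at x = -62, z = 85 mm. Once hooked it resists with a few N over the last 40 deg, then snaps shut in the last 10.
- loop_bar (a point): Centre of the loop's cross bar, 8 mm thick, 42 long along the case's y; two rods 38 mm apart beside the lever join it to a pin on the lever, 56 mm from bar, 18 from lever pivot. Swings freely. Starts leaning back to -x 10-25 deg past upright, bar 153 mm above the bench. Tipped past upright to +x it falls over the lever tip; with the lever as found the bar lands on the lid beyond the hook.
- keeper (a point): Hook on the lid: plate 26 mm wide along the case's y, 14 high, its top lip reaching 4 mm to +x; the bar is drawn under the lip. This point: middle of the plate's +x face, 6 mm above the lid; axes nearly the case's. Drawn tight, the bar's centre lies 4 mm to +x of it and level. In the case's frame x = 24, z = 78 mm when shut, x = 28 mm when ajar.

How it is judged:
On the way:
1. the loop's bar lies behind the hook, below its lip, while the lever is still standing (x of loop_bar in the frame of keeper between 0.001 and 0.03 m and z of loop_bar in the frame of keeper below 0.004 m and z of lever_tip in the frame of case above 0.11 m), for 0.2 s.
At the end, for the whole second after the job is handed in: The loop's bar is hooked behind the keeper under its lip (within 8 mm of its outer face), the lever lies flat (tip within 6 mm of its shut height) and the lid is drawn shut to within 2.5 mm at the hook, all staying so with the latch let go (x of loop_bar in the frame of keeper between 0.001 and 0.008 m and z of loop_bar in the frame of keeper below 0.005 m and x of keeper in the frame of case below 0.0262 m and x of lever_tip in the frame of case below -0.055 m and z of lever_tip in the frame of case below 0.091 m); the robot touches nothing.
It also fails if it takes over 38 s, if anything falls off the work surface, if the arm or the gripper's body presses on something with over 40 N, if the wrist force passes 120 N, or if a joint passes its speed limit or range.

## Working session

There is one attempt and no reset: what is moved stays moved. The work goes in short steps, each a Python script; the robot and the scene stay as the last script left them, time stands still between calls to the robot, and variables do not carry over. Pictures are saved under pics/ and viewed, and the job is handed in when it is done.

```bash
mkdir -p pics; ls
python3 - <<'E'
from station import r
import cv2,numpy as np
for n in("scene","top","wrist"):
    p,d=r.read_camera(n); cv2.imwrite(f"pics/{n}0.png",p[:,:,::-1]); np.save(f"pics/{n}0.npy",d); np.save(f"pics/{n}0c.npy",p)
    print(n,r.camera_params(n))
print(r.get_tool_pos(),r.get_ee_rot(),r.get_clock())
E
```

```text
pics
scene {'fov_y': 48.681868406945654, 'cx': 276.3089425239048, 'cy': 210.16671518087713, 'k1': -0.041136625798494454, 'world_to_cam': array([[-0.86883231, -0.49498667, -0.01089137,  0.44836717],
       [-0.3801982 ,  0.68111625, -0.62572357,  0.24494089],
       [ 0.31714311, -0.53950798, -0.77996884,  0.74200043],
       [ 0.        ,  0.        ,  0.        ,  1.        ]])}
top {'fov_y': 47.38978693356472, 'cx': 283.89743578234277, 'cy': 211.90177662834543, 'k1': -0.03676631416073118, 'world_to_cam': array([[ 1.76857912e-03, -9.99822270e-01, -1.87696630e-02,
        -1.23072706e-02],
       [-9.93329416e-01,  4.07629524e-04, -1.15310474e-01,
         5.24138971e-01],
       [ 1.15297631e-01,  1.88483941e-02, -9.93152151e-01,
         9.70330929e-01],
       [ 0.00000000e+00,  0.00000000e+00,  0.00000000e+00,
         1.00000000e+00]])}
wrist {'fov_y': 61.01235036095117, 'cx': 282.56025589813834, 'cy': 205.90363228418528, 'k1': -0.04973523294907309, 'T_tool_cam': array([[-4.52559224e-04, -2.85400431e-01,  9.58408258e-01,
        -1.42489735e-01],
       [-1.97237317e-04, -9.58408312e-01, -2.85400540e-01,
         7.26284796e-02],
       [ 9.99999878e-01, -3.18194520e-04,  3.77444907e-04,
        -3.61392640e-04],
       [ 0.00000000e+00,  0.00000000e+00,  0.00000000e+00,
         1.00000000e+00]])}
[0.21829879 0.5584096  0.23046307] [[-6.73056484e-04 -9.31318269e-01  3.64205750e-01]
 [-1.31796361e-03  3.64206342e-01  9.31317348e-01]
 [-9.99998905e-01  1.46819254e-04 -1.47257503e-03]] 0.15
```

View pics/scene0.png

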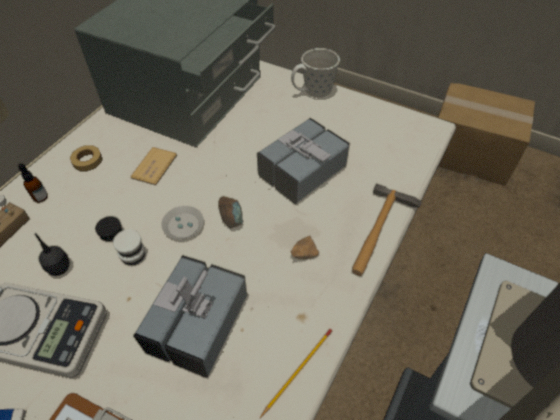

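View pics/top0.png

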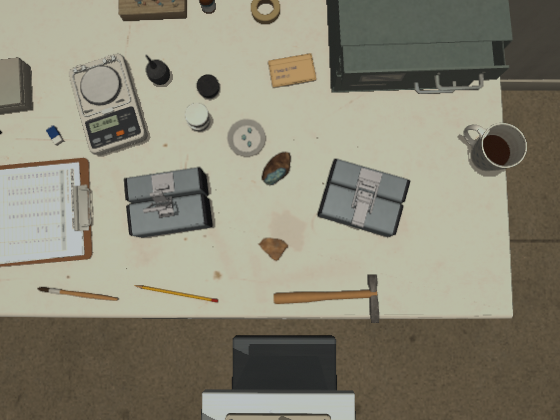

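View pics/wrist0.png

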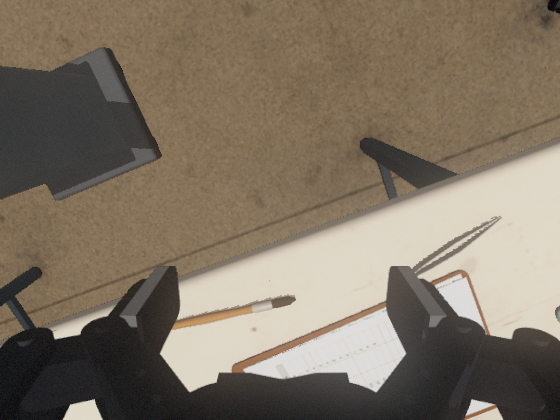

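The left case in the top view (168,203) has the raised lever and loop. The right one (365,195) is flat and latched. I'll zoom in and get 3D points next.

```bash
cat > h.py <<'E'
import numpy as np,cv2
from station import r
def K(p):
    f=210/np.tan(np.radians(p['fov_y'])/2); return np.array([[f,0,p['cx']],[0,f,p['cy']],[0,0,1.]])
def slopes(p,uv):
    return cv2.undistortPoints(np.array(uv,float).reshape(-1,1,2),K(p),np.array([p['k1'],0,0,0,0.])).reshape(-1,2)
def T_cw(n,p=None):
    p=p or r.camera_params(n)
    if 'world_to_cam' in p: return np.linalg.inv(p['world_to_cam'])
    T=np.eye(4);T[:3,:3]=r.get_ee_rot();T[:3,3]=r.get_tool_pos();return T@p['T_tool_cam']
def ray(n,uv,T=None):
    p=r.camera_params(n);s=slopes(p,uv);T=T_cw(n,p) if T is None else T
    d=np.c_[s,np.ones(len(s))]@T[:3,:3].T
    return T[:3,3],d
def onplane(n,uv,z,T=None):
    o,d=ray(n,uv,T); return o+d*((z-o[2])/d[:,2])[:,None]
def cloud(n,depth,T=None):
    v,u=np.mgrid[:420,:560]; o,d=ray(n,np.c_[u.ravel(),v.ravel()],T)
    return (o+d*depth.reshape(-1,1)).reshape(420,560,3)
E
python3 - <<'E'
from h import *
for n,(u0,u1,v0,v1) in dict(top=(110,230,155,245),scene=(125,260,245,380)).items():
    c=np.load(f"pics/{n}0c.npy"); d=np.load(f"pics/{n}0.npy")
    cv2.imwrite(f"pics/{n}0z.png",cv2.resize(c[v0:v1,u0:u1,::-1],None,fx=5 if n=='top' else 4,fy=5 if n=='top' else 4,interpolation=cv2.INTER_CUBIC))
    P=cloud(n,d); 
    m=np.zeros((420,560),bool); m[v0:v1,u0:u1]=1
    Q=P[m&(d>0)]
    print(n,len(Q),np.histogram(Q[:,2],bins=np.arange(-.01,.18,.01)))
    top=((P[:,:,2]>.062)&(P[:,:,2]<.082)&m&(d>0)).astype(np.uint8)
    pts=P[top>0][:,:2].astype(np.float32); rect=cv2.minAreaRect(pts); print(rect)
    hi=m&(P[:,:,2]>.09)&(d>0); 
    for q,uv in list(zip(P[hi],np.argwhere(hi)))[::6]: print(uv[::-1],q.round(3))
E
```

```text
top 10757 (array([2913, 2820,   72,   78,   79,  122,  145, 1204, 2910,   74,   32,
         74,   38,   31,   59,    3,  100,    3]), array([-0.01,  0.  ,  0.01,  0.02,  0.03,  0.04,  0.05,  0.06,  0.07,
        0.08,  0.09,  0.1 ,  0.11,  0.12,  0.13,  0.14,  0.15,  0.16,
        0.17]))
((0.5432910919189453, 0.22836650907993317), (0.12290053069591522, 0.16259002685546875), 8.428523063659668)
[157 191] [0.552 0.227 0.132]
[150 192] [0.551 0.241 0.132]
[156 192] [0.55  0.228 0.135]
[162 192] [0.55  0.218 0.133]
[155 193] [0.548 0.23  0.136]
[161 193] [0.548 0.218 0.136]
[153 194] [0.546 0.234 0.134]
[159 194] [0.546 0.223 0.134]
[151 195] [0.545 0.239 0.131]
[157 195] [0.545 0.228 0.13 ]
[163 195] [0.546 0.218 0.122]
[155 196] [0.544 0.234 0.122]
[161 196] [0.545 0.223 0.119]
[153 197] [0.543 0.238 0.12 ]
[159 197] [0.543 0.226 0.121]
[165 197] [0.544 0.217 0.112]
[158 198] [0.542 0.231 0.112]
[164 198] [0.542 0.22  0.11 ]
[157 199] [0.541 0.234 0.107]
[163 199] [0.54  0.222 0.108]
[155 200] [0.539 0.238 0.107]
[161 200] [0.539 0.227 0.104]
[167 200] [0.539 0.216 0.102]
[158 201] [0
[... 3347 characters left out ...]
215 0.091]
[187 296] [0.539 0.232 0.108]
[193 296] [0.511 0.244 0.153]
[199 296] [0.531 0.216 0.09 ]
[187 297] [0.538 0.233 0.107]
[193 297] [0.533 0.227 0.102]
[183 298] [0.541 0.238 0.11 ]
[189 298] [0.537 0.231 0.102]
[195 298] [0.532 0.224 0.094]
[187 299] [0.537 0.235 0.105]
[193 299] [0.532 0.228 0.099]
[187 300] [0.538 0.235 0.102]
[193 300] [0.532 0.229 0.098]
[187 301] [0.536 0.237 0.102]
[193 301] [0.531 0.23  0.096]
[188 302] [0.524 0.245 0.125]
[194 302] [0.53  0.229 0.092]
[192 303] [0.53  0.234 0.097]
[191 304] [0.531 0.236 0.096]
[187 305] [0.527 0.246 0.113]
[193 305] [0.528 0.235 0.093]
[191 306] [0.529 0.238 0.096]
[188 307] [0.529 0.244 0.103]
[189 308] [0.528 0.244 0.1  ]
```

```bash
ls pics
```

```text
scene0.npy
scene0.png
scene0c.npy
scene0z.png
top0.npy
top0.png
top0c.npy
top0z.png
wrist0.npy
wrist0.png
wrist0c.npy
```

View pics/top0z.png

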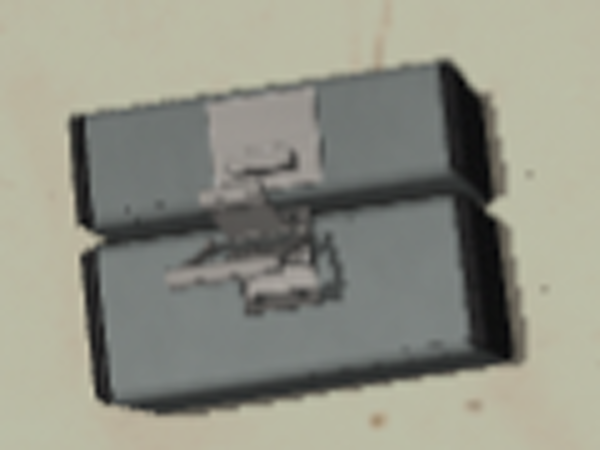

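View pics/scene0z.png

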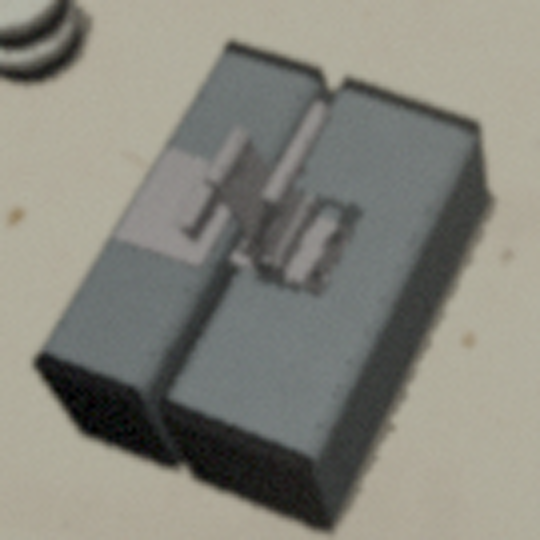

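Run:
```python
from h import *
for n,(u0,u1,v0,v1) in dict(top=(110,230,155,245),scene=(125,260,245,380)).items():
    d=np.load(f"pics/{n}0.npy"); P=cloud(n,d)
    m=np.zeros((420,560),bool); m[v0:v1,u0:u1]=1; m&=d>0
    top=m&(abs(P[:,:,2]-.072)<.01); c,sz,a=cv2.minAreaRect(P[top][:,:2].astype(np.float32)); a=np.radians(a)
    for aa in (a,):
        R=np.array([[np.cos(aa),-np.sin(aa)],[np.sin(aa),np.cos(aa)]])
        Q=P.copy(); Q[:,:,:2]=(P[:,:,:2]-c)@R
        for lo,hi in((.145,.17),(.127,.14),(.085,.127)):
            s=m&(Q[:,:,2]>lo)&(Q[:,:,2]<hi)&(abs(Q[:,:,0])<.08); q=Q[s]
            print(n,lo,s.sum(),q.mean(0).round(4),q.min(0).round(4),q.max(0).round(4))
        s=m&(abs(Q[:,:,1])<.013)&(Q[:,:,2]>.076)&(Q[:,:,2]<.1); print(Q[s][np.argsort(Q[s][:,0])].round(4)[::5])
        # top z profile along x, y in .03-.07
        for x0 in np.arange(-.065,.07,.005):
            s=m&(abs(Q[:,:,0]-x0)<.0025)&(abs(Q[:,:,1])>.035)&(abs(Q[:,:,1])<.075); print(round(x0,3),np.median(Q[s][:,2]).round(4),end='; ')
        print()
```

```text
top 0.145 104 [-0.0278 -0.0007  0.1567] [-0.0315 -0.0209  0.1494] [-0.0232  0.0217  0.1609]
top 0.127 62 [ 2.400e-03 -1.000e-04  1.336e-01] [-0.0219 -0.0215  0.1275] [0.009  0.0193 0.1385]
top 0.085 208 [-0.0025 -0.0006  0.1044] [-0.0184 -0.0213  0.0851] [0.0312 0.0202 0.1267]
[[-0.0519  0.0104  0.0768]
 [-0.0235 -0.0034  0.0777]
 [-0.0159 -0.005   0.0807]
 [-0.0133 -0.0106  0.0851]
 [-0.012   0.0053  0.093 ]
 [-0.0116 -0.005   0.0936]
 [-0.011   0.0005  0.0953]
 [-0.0101  0.0063  0.0957]
 [-0.0061 -0.0033  0.0998]
 [ 0.0047 -0.0083  0.0761]
 [ 0.0205  0.0018  0.0773]
 [ 0.0233 -0.0034  0.0803]
 [ 0.0236 -0.0014  0.0804]
 [ 0.024  -0.0102  0.0824]
 [ 0.0242 -0.0049  0.0855]
 [ 0.0253 -0.008   0.0888]
 [ 0.0259  0.0069  0.086 ]
 [ 0.0267  0.0002  0.0879]
 [ 0.0278 -0.0108  0.0832]
 [ 0.0288 -0.0048  0.083 ]
 [ 0.0296 -0.0098  0.086 ]
 [ 0.0305  0.0103  0.0865]
 [ 0.0312  0.0004  0.0855]]
-0.065 -0.0001; -0.06 0.0457; -0.055 0.0721; -0.05 0.0719; -0.045 0.072; -0.04 0.0719; -0.035 0.0726; -0.03 0.072; -0.025 0.072; -0.02 0.0724; -0.015 0.0721; -0.01 0.0721; -0.005 0.0719; -0.0 0.0716; 
[... 1209 characters left out ...]
 -0.0109  0.0963]
 [-0.0098  0.0091  0.0956]
 [-0.0078  0.0119  0.0861]
 [ 0.0224 -0.0018  0.0776]
 [ 0.0234  0.012   0.088 ]
 [ 0.0235 -0.0001  0.0765]
 [ 0.0237 -0.0006  0.0854]
 [ 0.024  -0.0036  0.0832]
 [ 0.0242 -0.0051  0.0773]
 [ 0.0244 -0.006   0.0788]
 [ 0.0247  0.0124  0.0811]
 [ 0.0249  0.008   0.0831]
 [ 0.0259  0.0121  0.0763]
 [ 0.0264  0.0112  0.0844]
 [ 0.0268  0.004   0.0846]
 [ 0.0273  0.002   0.0874]
 [ 0.0278 -0.0012  0.0848]
 [ 0.0289  0.0093  0.0859]
 [ 0.0295  0.0019  0.0858]
 [ 0.03    0.0041  0.0859]
 [ 0.0306 -0.0104  0.0869]
 [ 0.031   0.0059  0.0851]
 [ 0.0313  0.0013  0.0869]]
-0.065 0.0001; -0.06 0.0396; -0.055 0.0717; -0.05 0.0719; -0.045 0.0718; -0.04 0.0721; -0.035 0.0716; -0.03 0.0721; -0.025 0.0719; -0.02 0.0721; -0.015 0.072; -0.01 0.0718; -0.005 0.0719; -0.0 0.0718; 0.005 0.0692; 0.01 0.0618; 0.015 0.0691; 0.02 0.0712; 0.025 0.071; 0.03 0.0707; 0.035 0.0705; 0.04 0.0704; 0.045 0.0698; 0.05 0.0694; 0.055 0.069; 0.06 0.0678; 0.065 -0.0004;
  return _methods._mean(a, axis=axis, dtype=dtype,
  ret = ret.dtype.type(ret / rcount)
```

The scene zoom shows the loop bar standing (about 200,282 in the full picture), the lever plate beside it (183,285), and the hook on the lid at about (197,219) in the zoomed crop. The case yaw is about 8.5°, with the bar at z 0.153 and lever tip at 0.134. The plan is to shut the fingers, push the bar over from the -x side above the lever tip, then look.

```bash
cat >> h.py <<'E'
A=np.radians(8.5); CX=np.array([np.cos(A),np.sin(A),0]); CY=np.array([-np.sin(A),np.cos(A),0])
C=np.array([0.5427,0.2282,0]) # rect frame; case x ~ rect x + 1..2 mm
R0=np.c_[[0,0,-1.],-CX,CY]
def W(x,y,z): return C+CX*x+CY*y+np.array([0,0,z])
def L(p): p=np.asarray(p)-C; return np.stack([p@CX,p@CY,p[...,2]],-1)
def snap(n,tag,box=None,f=4):
    T=T_cw(n); p,d=r.read_camera(n); q=p[:,:,::-1]
    if box: u0,u1,v0,v1=box; q=cv2.resize(q[v0:v1,u0:u1],None,fx=f,fy=f,interpolation=cv2.INTER_CUBIC)
    cv2.imwrite(f"pics/{tag}.png",q); return L(cloud(n,d,T)),d,p
TB=(110,230,155,245); SB=(125,260,245,380)
E
python3 - <<'E'
from h import *
r.gripper_to(0.0); print(r.get_clock())
r.move_to(W(-.075,0,.21),R0); print(r.get_clock())
r.movel(W(-.075,0,.147),0.15); print(r.get_clock(),L(r.get_tool_pos()),r.get_force())
snap("wrist","w1"); snap("scene","s1",(100,300,200,350),4)
E
```

```text
0.9167
2.4833
3.05 [-0.07495913  0.00041918  0.14737347] [0.12294423 0.53665663 0.86638556]
```

View pics/w1.png

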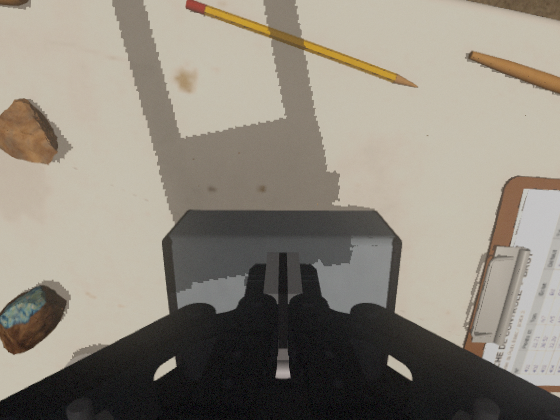

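View pics/s1.png

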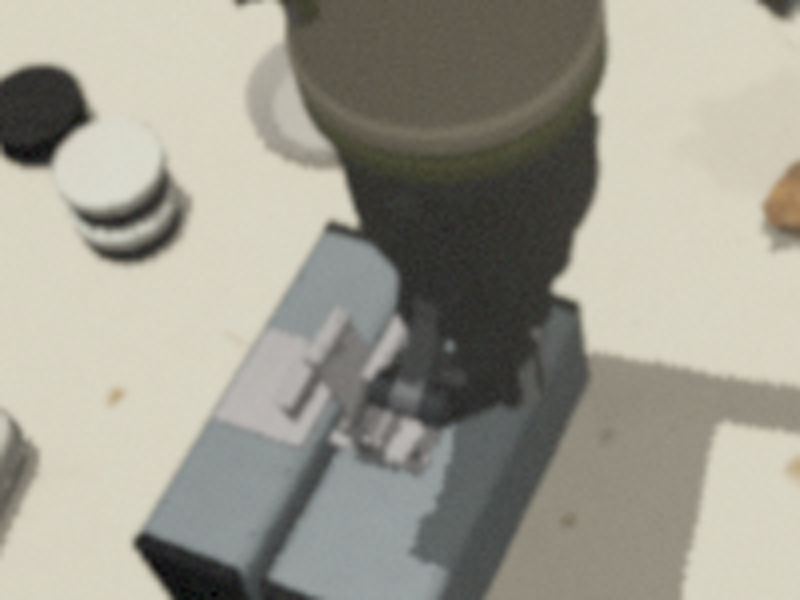

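The shut fingertips sit on the centre line, about 28 mm short of the bar. The loop bar is still standing and the lever tip is clear at crop (340,330). I'll push the bar over now.

Run:
```python
from h import *
for x in (-.04,-.022,-.012,-.004,.002):
    r.movel(W(x,0,.147),0.08); print(r.get_clock(),L(r.get_tool_pos()).round(4),r.get_force().round(1))
r.movel(W(-.03,0,.165),0.12)
r.movel(W(-.075,0,.21),0.2); r.dwell(.1)
for n,b in(("top",TB),("scene",SB)):
    Q,d,p=snap(n,n[0]+"2",b,5 if n=='top' else 4)
    for lo,hi in((.14,.175),(.125,.14),(.076,.1)):
        s=(d>0)&(Q[:,:,2]>lo)&(Q[:,:,2]<hi)&(abs(Q[:,:,0])<.06)&(abs(Q[:,:,1])<.03); q=Q[s]
        print(n,lo,s.sum(), s.sum() and (q.mean(0).round(4),q.min(0).round(4),q.max(0).round(4)))
print(r.get_clock())
```

```text
3.7417 [-0.0401 -0.      0.147 ] [-1.3 -0.1 -0.2]
4.1167 [-0.0222  0.      0.1469] [ 0.6  0.1 -0.7]
4.3917 [-0.0121 -0.      0.147 ] [0.1 0.4 0.3]
4.6417 [-0.004 -0.     0.147] [ 0.3  0.6 -0.8]
4.8917 [ 0.0021 -0.      0.147 ] [-0.5 -0.1  0.2]
top 0.14 0 0
top 0.125 56 (array([ 0.0119, -0.0004,  0.1303]), array([ 0.0087, -0.0121,  0.1253]), array([0.0167, 0.0117, 0.1341]))
top 0.076 315 (array([ 0.014 , -0.0015,  0.0859]), array([-0.0523, -0.0238,  0.076 ]), array([0.0484, 0.0294, 0.1   ]))
scene 0.14 0 0
scene 0.125 96 (array([ 0.0105, -0.0002,  0.1303]), array([ 0.0071, -0.0127,  0.1251]), array([0.015 , 0.0112, 0.1348]))
scene 0.076 502 (array([0.0106, 0.0026, 0.086 ]), array([-0.0532, -0.0223,  0.076 ]), array([0.0482, 0.0217, 0.0999]))
6.0167
```

View pics/s2.png

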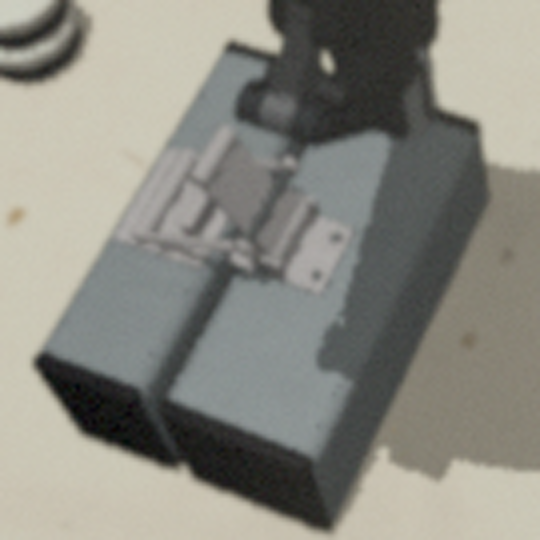

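View pics/t2.png

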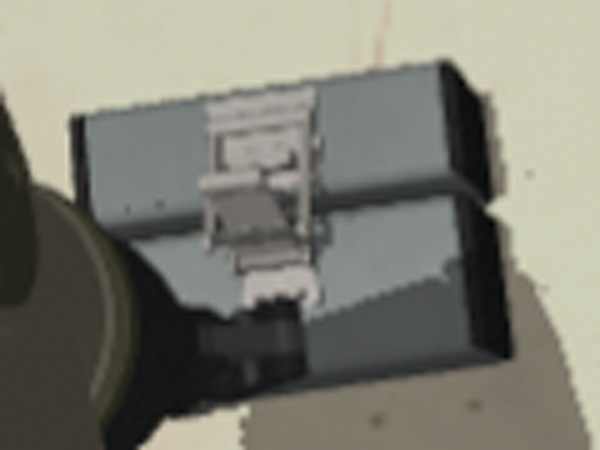

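The bar now lies flat on the lid at x≈0.045, about 17 mm beyond the hook face, with the lever still up (tip z≈0.130). That satisfies the first condition. Next I push the lever over from its +x side along its arc.

Run:
```python
from h import *
r.movel(W(.045,0,.21),0.25); r.movel(W(.045,0,.124),0.15)
print(r.get_clock(),r.get_force().round(1))
P=np.array([-.0115,.083])
def wp(th,s=.044,o=.0035):
    t=np.radians(th); c=P+s*np.array([np.sin(t),np.cos(t)])+o*np.array([np.cos(t),-np.sin(t)])
    return W(c[0]+.011,0,c[1])
for th in (15,5,-5,-15,-25,-35,-45,-52):
    r.movel(wp(th),0.08); f=r.get_force(); print(th,round(r.get_clock(),2),L(r.get_tool_pos()).round(4),f.round(1))
    if np.linalg.norm(f)>30: print("stop");break
Q,d,p=snap("scene","s3",SB); Q,d,p=snap("wrist","w3")
```

```text
7.375 [-0.  -0.4 -0.6]
15 7.91 [1.480e-02 1.000e-04 1.255e-01] [-0.4 -0.1  0.5]
5 8.16 [ 0.007  -0.      0.1267] [-0.2  0.1 -0.3]
-5 8.41 [-0.0009 -0.      0.127 ] [-0.5  0.6 -0.3]
-15 8.66 [-0.0087  0.      0.1262] [ 0.2  0.1 -0.3]
-25 8.91 [-0.0159  0.      0.1243] [ 1.1  0.7 -0.6]
-35 9.16 [-0.0229  0.      0.121 ] [ 1.3 -0.1  0.1]
-45 9.41 [-0.0294  0.      0.1163] [0.2 1.3 0.8]
-52 9.66 [-0.0334  0.      0.1125] [-0.1  1.4 -0.1]
```

View pics/s3.png

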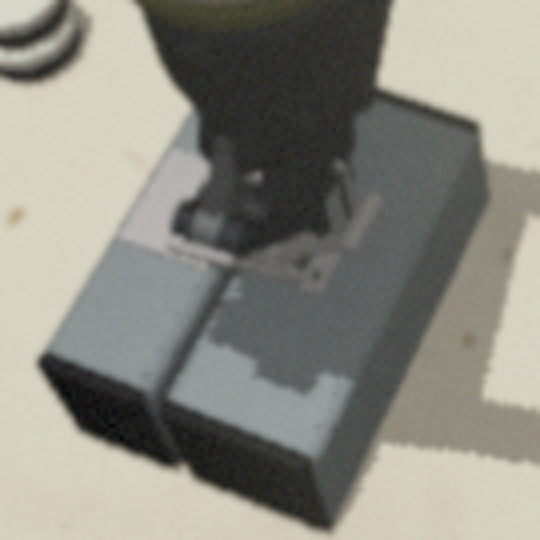

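The lever's edge shows at (370,215) in the crop, about halfway over, and the rods run to the hook. I'll keep pushing down.

Run:
```python
from h import *
P=np.array([-.0115,.083])
def wp(th,s=.044,o=.0035):
    t=np.radians(th); c=P+s*np.array([np.sin(t),np.cos(t)])+o*np.array([np.cos(t),-np.sin(t)])
    return W(c[0]+.011,0,c[1])
for th in (-60,-67,-73,-79,-84,-88,-90.5):
    r.movel(wp(th),0.06); f=r.get_force(); print(th,round(r.get_clock(),2),L(r.get_tool_pos()).round(4),f.round(1))
    if np.linalg.norm(f)>45: print("stop");break
z=L(r.get_tool_pos())[2]; x=L(r.get_tool_pos())[0]
if np.linalg.norm(r.get_force())<15:
  for k in range(4):
    z-=.001; r.movel(W(x,0,z),0.04); f=r.get_force(); print(round(z,4),f.round(1))
    if f[2]>18: break
r.dwell(.2)
r.movel(W(x,0,.15),0.15); r.movel(W(-.14,0,.22),0.25); r.dwell(.2)
for n,b in(("top",TB),("scene",SB)):
    Q,d,p=snap(n,n[0]+"4",b,5 if n=='top' else 4)
    np.save("pics/Q%s.npy"%n,np.dstack([Q,d]))
    s=(d>0)&(Q[:,:,2]>.077)&(Q[:,:,2]<.2)&(abs(Q[:,:,0])<.08)&(abs(Q[:,:,1])<.024); q=Q[s]
    for x0 in np.arange(-.065,.05,.004):
        k=q[abs(q[:,0]-x0)<.002]; len(k) and print(n,round(x0,3),len(k),np.median(k[:,2]).round(4),k[:,2].max().round(4))
print(r.get_clock(),r.get_force())
```

```text
-60 10.01 [-3.760e-02 -1.000e-04  1.073e-01] [0.1 0.2 0.1]
-67 10.26 [-4.030e-02 -1.000e-04  1.027e-01] [ 0.1  1.1 -0. ]
-73 10.51 [-0.0421 -0.0001  0.0987] [-1.4  0.6  0.2]
-79 10.76 [-0.0434 -0.      0.0944] [ 0.4 -0.9 -0.5]
-84 11.01 [-0.0442 -0.      0.0907] [ 0.3  0.4 -0. ]
-88 11.26 [-0.0446 -0.      0.0878] [-0.1  0.2  0.1]
-90.5 11.51 [-0.0441  0.0001  0.0869] [-1.3 -0.9  6.2]
0.0859 [-5.3 -1.6  9. ]
0.0849 [-8.2 -1.7 15.2]
0.0839 [-12.3  -3.6  23.3]
top -0.065 10 0.0865 0.0899
top -0.061 26 0.0884 0.0936
top -0.057 23 0.087 0.0908
top -0.053 26 0.0863 0.0908
top -0.049 24 0.0869 0.0894
top -0.045 24 0.087 0.0896
top -0.041 23 0.0879 0.0907
top -0.037 27 0.0871 0.0908
top -0.033 25 0.0863 0.0885
top -0.029 43 0.0858 0.0912
top -0.025 37 0.0862 0.0898
top -0.021 35 0.0861 0.0885
top -0.017 38 0.085 0.0891
top -0.013 47 0.0868 0.0906
top -0.009 36 0.0873 0.0919
top -0.005 27 0.0839 0.0893
top -0.001 9 0.0817 0.0826
top 0.003 7 0.0818 0.0849
top 0.007 11 0.0802 0.0854
top 0.011 5 0.0821 0.0828
top 0.015 10 0.079 0.0826
top 0.019 21 0.0816 0.0863
top 0.023 41 0.0853 0.0902
top 0.
[... 187 characters left out ...]
scene -0.053 37 0.087 0.089
scene -0.049 38 0.0872 0.0892
scene -0.045 34 0.0875 0.0896
scene -0.041 43 0.0873 0.0898
scene -0.037 37 0.0876 0.0898
scene -0.033 47 0.0871 0.0907
scene -0.029 67 0.0861 0.0895
scene -0.025 53 0.0869 0.0896
scene -0.021 55 0.0864 0.0899
scene -0.017 66 0.0855 0.0905
scene -0.013 71 0.0873 0.0901
scene -0.009 55 0.0878 0.0907
scene -0.005 21 0.0828 0.089
scene -0.001 14 0.081 0.0836
scene 0.003 14 0.081 0.0835
scene 0.007 13 0.0815 0.0827
scene 0.011 12 0.0812 0.0834
scene 0.015 10 0.0807 0.0826
scene 0.019 61 0.0821 0.0887
scene 0.023 61 0.0854 0.0889
scene 0.027 56 0.0847 0.0882
scene 0.031 17 0.0818 0.0847
13.975 [1.51421502e-01 5.64568161e-05 1.52675261e-01]
```

View pics/s4.png

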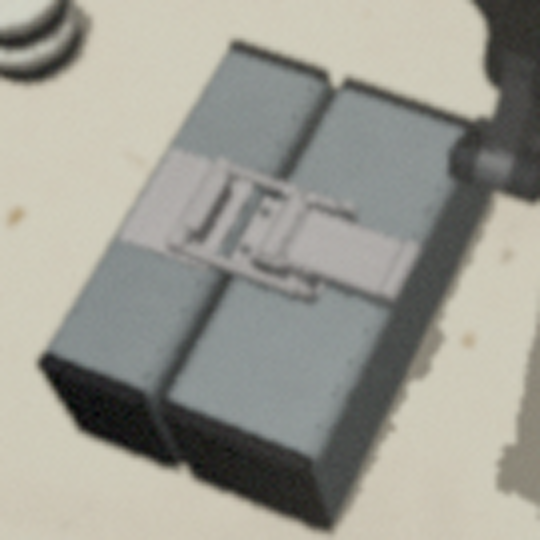

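View pics/t4.png

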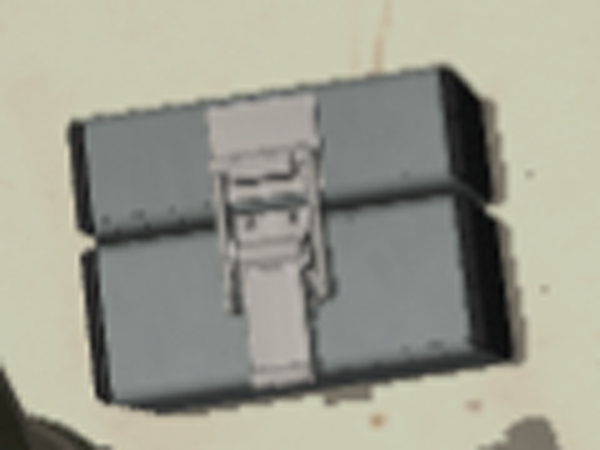

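The lever lies flat and the bar is at the hook. I'll check the lid against its earlier ajar profile before handing in.

Run:
```python
from h import *
for n in("top","scene"):
    Qn=np.load(f"pics/Q{n}.npy"); Q=Qn[:,:,:3];d=Qn[:,:,3]
    Q0=L(cloud(n,np.load(f"pics/{n}0.npy")))
    for t,q,dd in(("before",Q0,np.load(f"pics/{n}0.npy")),("after",Q,d)):
        y=abs(q[:,:,1]); s=(y>.035)&(y<.075)&(dd>0)
        print(n,t,[float(np.median(q[s&(abs(q[:,:,0]-x)<.0025)][:,2]).round(4)) for x in(-.05,-.03,.02,.03,.04,.05,.055)],
          "lid edge x",np.percentile(q[s&(q[:,:,2]>.06)&(q[:,:,2]<.08)][:,0],[.5,99.5]).round(4))
        k=(y<.012)&(q[:,:,2]>.0835)&(q[:,:,0]>.015)&(q[:,:,0]<.045)&(dd>0); print("  lip x",k.sum(),np.percentile(q[k][:,0],[5,50,95]).round(4),np.median(q[k][:,2]).round(4))
    k=(y>.0145)&(y<.022)&(Q[:,:,0]>.012)&(Q[:,:,0]<.05)&(Q[:,:,2]>.0765)&(d>0); print("  bar ends",k.sum(),np.percentile(Q[k][:,0],[5,50,95]).round(4),Q[k][:,2].max().round(4))
```

```text
top before [0.0719, 0.0721, 0.0715, 0.0705, 0.0703, 0.0695, 0.0689] lid edge x [-0.0603  0.0605]
  lip x 42 [0.0244 0.0273 0.0314] 0.0854
top after [0.0724, 0.0722, 0.0724, 0.0719, 0.0714, 0.0714, 0.0704] lid edge x [-0.0603  0.0578]
  lip x 52 [0.0207 0.0246 0.0295] 0.0857
  bar ends 52 [0.0134 0.0244 0.0315] 0.0853
scene before [0.0719, 0.0721, 0.0712, 0.0706, 0.0703, 0.0693, 0.0689] lid edge x [-0.0616  0.4406]
  lip x 64 [0.023  0.0271 0.0306] 0.0857
scene after [0.0719, 0.0718, 0.072, 0.0715, 0.0716, 0.0713, 0.0703] lid edge x [-0.0613  0.4404]
  lip x 83 [0.0198 0.0237 0.0276] 0.0867
  bar ends 73 [0.0136 0.0238 0.0304] 0.0848
```

```bash
python3 -c "
from h import *
print(r.get_force().round(1),r.get_clock()); r.sign_off()"
```

```text
[0.2 0.  0.2] 13.975
the job is handed in; nothing more can be done
```

The open case is latched and I handed the job in at about 14 s on the robot's clock, well inside the 38 s limit; no verdict came back.

**What I did:** I found the open case on the robot's left. With the fingers shut, I tipped the loop over so the bar fell behind the hook. I then pushed the lever through upright and down flat, pressing with about 27 N at the end, and pulled the arm clear.

**First condition:** before I touched the lever, the cameras showed the bar on the lid about 17 mm past the hook face. The lever tip was still up at about 130 mm.

**Last checks, with the arm clear:**
- **Lever:** it lies flat and stayed down after release, with its top face at 87–88 mm.
- **Lid:** it is level again, and the hook has moved back about 3 mm. That puts the hook face at x of about 24.8 mm, against a limit of 26.2 mm.
- **Bar:** it sits about 4 mm past the hook face, at lip level or below. This is the least certain reading, because the camera data scatters by 1–2 mm.
- **Contact:** the wrist force read about zero, so the robot was touching nothing.

No check failed or disagreed. The first part of the lever push showed almost no force, and resistance built only at the very end, as the fingers pressed the lever flat.

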